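# Slide a hard drive home in its docking lane

## Robot

A 7-joint arm with a two-finger parallel gripper is mounted at the origin on the work surface. World frame = base frame: x ahead of the robot, y to its left, z up, the work surface at z = 0. Lengths are in m, angles in rad, forces in N, time in s.
With the tool pointing down it reaches from about 0.4 to 0.9 m from the base axis. Payload 5.6 kg.
Tool frame: the origin (TCP) lies midway between the tips of the shut fingers; the grasp point (between the pads) lies 19 mm behind it; z points along the fingers, y is the direction in which the jaws open and shut (so a half turn about z gives the same grasp; the last joint's range is limited). The gripper opens to 92 mm and grips with 3 to 60 N. Pads are 20 mm wide; open, the fingers measure 128 mm over their backs; the gripper's body (75 mm by 189 mm) begins 69 mm behind the grasp point.
Start: joints at [-0.043, 0.468, -0.012, 1.603, 0.006, 1.071, -0.056], TCP at [0.65, -0, 0.215] pointing down, gripper open.
Joint ranges: [-2.53, 2.53], [-0.31, 2.02], [-1.57, 1.55], [0.28, 2.44], [-1.29, 4.43], [0.15, 1.84], [-2.92, 2.92]. Speed limits (rad/s): [2.57, 2.57, 3.14, 3.14, 3.14, 3.14, 3.14].

## Interface

Orientations are given as a unit quaternion [w, x, y, z].
In Python, from plant import r, camera gives the robot as it stands.
- The arm moves only by the tool move_arm, never from a script. Its arguments are lists of equal length, an entry for each row: "jaw": the opening, from 0 (shut) to 1 (fully open); "offset": the shift along the tool's x, y, z in cm, a list of three; "rot": the turn, a rotation vector about the tool's x, y, z in rad, a list of three. A call has 1 to 20 rows; each row is the pose to reach, as a shift and turn from the pose measured when the call began, along the tool's axes at that moment; what a row does not reach only later rows make up. A row lasts 1/12 s, in which the tool goes at most 41.7 mm and 7.16 degrees, less where a joint would pass 70% of its speed; a pose out of reach is approached as far as the arm can. A call with a gripper value outside its range is refused whole. The fingers move at their own pace and stop on an object; "force" is the grip in N (left out, the last holds). Time passes only in rows, so rows that repeat a pose let the fingers close. It gives the time, the measured TCP pose, the force and the opening at its end, in the units of the state.
- r.observe(): the state, without advancing time (a new reading comes with each control period).
- camera(name): name is "scene" or "side" or "wrist"; returns a dict with "pixels" (400x640x3 uint8, red, green, blue), "z_map" (400x640 float32, m along the optical axis (not along the pixel's ray), 0 where there is no reading), "fx", "fy", "cx", "cy" (pixels), "origin" and "rotation" of the camera in the world; the wrist camera has in their place "hand_eye" (4x4, takes a point from camera to tool coordinates, whose origin is the TCP and whose axes are the flange's). Camera axes: x right, y down, z forward; pixel columns grow to the right and rows downward; lengths in m; the calibration is good to about 2 mm. A picture is of the moment at which its call begins: read the wrist's pose just before it.
- r.finish_job(): hands the job in, once; it reports no verdict.
The state is a dict: "clock": time; "joints": joint angles; "joint_vel": joint speeds; "joint_torque": joint torques, N m; "tcp_pos": TCP position; "ee_rot": TCP orientation; "force": force on the tool from outside, world axes, zero at the start; "torque": the same for the moment, N m; "width": finger opening in m.
Only numpy, scipy, OpenCV 4.12 (cv2) and the standard library are available. Lean on these libraries where they do the work, as an engineer would, in place of code of your own. Each camera call takes 0.05 s, during which the arm holds its last target.

## Task

Push the silver hard drive down the lane between the two red guide rails until its front end sits square against the black connector block at the lane's far end. The rails have just been glued, so neither the drive nor the robot may touch them: nudge the drive straight in front of the lane if it needs it. Only push it along the plate with the fingers, never pick it up or tip it, leave everything else on the bench where it is, and finish with the hand clear.

Things in the scene. Friction and masses are not known exactly. Their poses are not given: they have to be found in the camera images.
- cradle: Fixed dark steel plate 430 x 220 x 6 mm on the bench, carrying the rails and connector block; place and heading vary. Origin: bench level, on the lane's centre line, at its open mouth where the rails begin. +x points down the lane to the block, +y left, z up. The plate spans x -210 to +220, y -110 to +110 mm; top at z = 6 mm. Before the mouth (x below 0) it is a flat apron.
- rail_left: Left red guide rail, straight, 190 long x 10 wide x 20 mm high, fixed on the plate parallel to cradle x. Origin: centre of its underside, at cradle x 95, y +65, z 6 mm. Its inner face is at cradle y = +60 mm; its top is 26 mm above the bench. Not to be touched.
- rail_right: Right red guide rail, same size; origin at cradle x 95, y -65, z 6 mm; inner face at cradle y = -60 mm. The lane between the rails is 120 mm wide, so the 102 mm drive, centred, has 9 mm on each side. Not to be touched.
- lane_stop (a point): Point on the lane's centre line at the near face of the fixed black connector block (140 mm wide, 24 mm high), on the plate's top: cradle x = 190, z = 6 mm; axes as the cradle's. The drive is home when its front face meets this face: its centre is then 73.5 mm before this point and its rear face 43 mm inside the mouth.
- drive: Loose silver hard drive, a plain box 147 (x) x 102 (y) x 26 mm (z), 0.45 to 0.75 kg, flat on the apron. Origin: centre of its underside. +x points to its front end (black connector strip), roughly to the lane. It starts outside the lane, up to 35 mm off the centre line to either side and turned up to 0.2 rad. Dry friction of a few newtons: it stops when the pushing stops.
- screw_cup: Yellow plastic cup, 32 mm across, 28 mm high, standing on the plate outside the left rail. Origin: centre of its underside. Leave alone.
- cap_block: Blue plastic block 40 x 22 x 20 mm on the plate outside the right rail. Origin: centre of its underside. Leave alone.
- screwdriver: Screwdriver with orange handle about 200 mm long, lying on the bench along its own x. Leave alone.
- flux_jar: Amber jar with a white cap, 48 mm across, 55 mm high, on the bench. Origin: centre of its underside. Leave alone.
- heatsink: Finned aluminium heat sink 70 x 70 x 29 mm on the bench. Origin: centre of its underside. Leave alone.
- fan: White cooling fan lying flat, 80 x 80 x 25 mm. Origin: centre of its underside. Leave alone.
- bracket: Steel angle strip 120 x 30 x 22 mm on the bench. Origin: centre of its underside. Leave alone.

How it is judged:
At the end, for the whole second after the job is handed in: The drive lies flat and still in the lane, its front face within 5 mm of the connector block and square to it within 0.06 rad, clear of both rails (x of drive in the frame of lane_stop between -0.0785 and -0.0705 m and y of drive in the frame of lane_stop between -0.009 and 0.009 m and angle between the x axis of drive and the x axis of cradle, either way round below 0.06 rad and angle between drive's own z axis and vertical below 0.05 rad and height (world z) of drive below 0.01 m and linear speed of drive below 0.01 m/s); the robot touches nothing.
It fails at once if a guide rail is touched by the drive, the robot or anything else (contact force between any of rail_left, rail_right and anything else above 0.2 N).
It fails at once if the drive is lifted (more than 8 mm) or tipped (more than 0.15 rad) (height (world z) of drive above 0.014 m or angle between drive's own z axis and vertical above 0.15 rad).
It fails at once if another thing on the bench or plate is moved more than 15 mm (distance of any of screw_cup, cap_block, screwdriver, flux_jar, heatsink, fan, bracket from where it was at the start of the episode above 0.015 m).
It also fails if it takes over 64 s, if anything falls off the work surface, if the arm or the gripper's body presses on something with over 40 N, if the wrist force passes 120 N, or if a joint passes its speed limit or range.

## Working session

There is one attempt and no reset: what is moved stays moved. The work goes in short steps, Python scripts to look and compute and a tool call to move; the robot and the scene stay as the last step left them, time stands still between calls to the robot, and variables do not carry over. Pictures are saved under pics/ and viewed, and the job is handed in when it is done.

Besides the shell and the picture viewer there is one more tool, called after "Request:" by a JSON object that holds its "method" and its "body", one argument or row to a line. move_arm: Moves the arm, as the interface text tells. Its arguments: {"type":"object","properties":{"jaw":{"type":"array","items":{"type":"number"}},"offset":{"type":"array","items":{"type":"array","items":{"type":"number"}}},"rot":{"type":"array","items":{"type":"array","items":{"type":"number"}}},"force":{"type":"number"}},"required":["jaw","offset","rot"]}

```bash
mkdir -p pics; ls; cat > h.py <<'E'
import numpy as np,cv2
from plant import r,camera
from scipy.spatial.transform import Rotation as R
def q2R(q): return R.from_quat([q[1],q[2],q[3],q[0]]).as_matrix()
def cloud(c,T=None):
    z=c['z_map']; v,u=np.mgrid[0:z.shape[0],0:z.shape[1]]
    P=np.stack([(u-c['cx'])/c['fx']*z,(v-c['cy'])/c['fy']*z,z],-1)
    if T is None: Rm,o=np.array(c['rotation']),np.array(c['origin'])
    else: Rm,o=T[:3,:3],T[:3,3]
    if Rm.shape!=(3,3): Rm=q2R(Rm)
    W=P@Rm.T+o; W[z<=0]=np.nan
    return W
def save(c,n): cv2.imwrite('pics/'+n,c['pixels'][:,:,::-1])
E
python3 - <<'E'
from h import *
s=r.observe();print(s)
for n in['scene','side','wrist']:
    c=camera(n);save(c,n+'0.png');print(n,{k:c[k] for k in c if k not in('pixels','z_map')})
    np.save(n+'0.npy',c,allow_pickle=True)
E
```

```text
pics
{'clock': 0.0, 'joints': array([-0.04301968,  0.46835737, -0.01159374,  1.60361745,  0.00605348,
        1.0713939 , -0.05631049]), 'joint_vel': array([-0.00027363, -0.0011652 , -0.0005495 ,  0.00026264, -0.00090886,
       -0.00019352,  0.00042125]), 'joint_torque': array([-3.39112758e-04, -5.20573139e+01, -1.31628491e-02, -2.43752271e+01,
       -5.67366311e-02,  1.73054746e-02,  1.50106093e-04]), 'tcp_pos': array([ 6.49421342e-01, -7.86011569e-05,  2.13655771e-01]), 'ee_rot': array([-5.51930521e-04,  7.07119691e-01,  7.07093334e-01, -6.74534864e-04]), 'force': array([-0.01195158, -0.32026886,  0.53917929]), 'torque': array([-0.01653011,  0.0213625 , -0.03855254]), 'width': 0.0916151731026119}
scene {'fx': 422.26735773951714, 'fy': 422.26735773951714, 'cx': 314.50287512597953, 'cy': 198.21208585749545, 'origin': array([ 0.99005095, -0.3329867 ,  1.04196369]), 'rotation': array([-0.23311737,  0.85372685,  0.44730658, -0.12931971])}
side {'fx': 446.0107112276381, 'fy': 446.0107112276381, 'cx': 324.4667633297061, 'cy': 191.10322793820973, 'origin': array([0.23324919, 0.93019774, 0.78101798]), 'rotation': array([ 0.06559569, -0.10586254,  0.88730519, -0.44404935])}
wrist {'fx': 281.9153995054328, 'fy': 281.9153995054328, 'cx': 316.08805275766673, 'cy': 200.86061014910285, 'hand_eye': array([[ 9.39394014e-04, -9.67884888e-01, -2.51392047e-01,
         6.99772747e-02],
       [ 9.99999159e-01,  1.13411505e-03, -6.29692149e-04,
         1.44682754e-03],
       [ 8.94577020e-04, -2.51391244e-01,  9.67885139e-01,
        -1.71445679e-01],
       [ 0.00000000e+00,  0.00000000e+00,  0.00000000e+00,
         1.00000000e+00]])}
```

View pics/scene0.png

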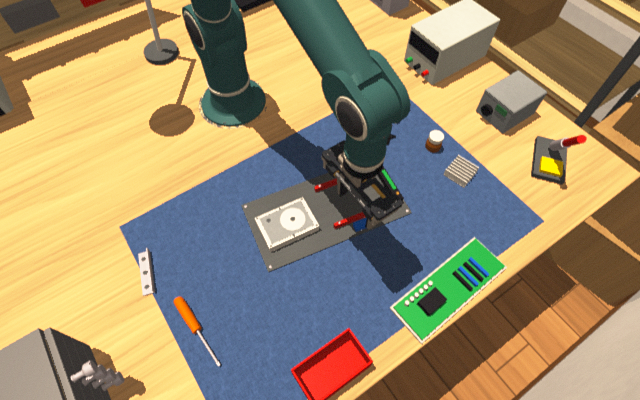

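View pics/side0.png

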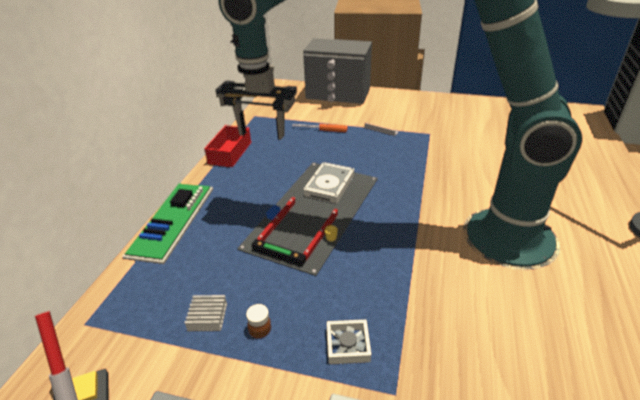

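View pics/wrist0.png

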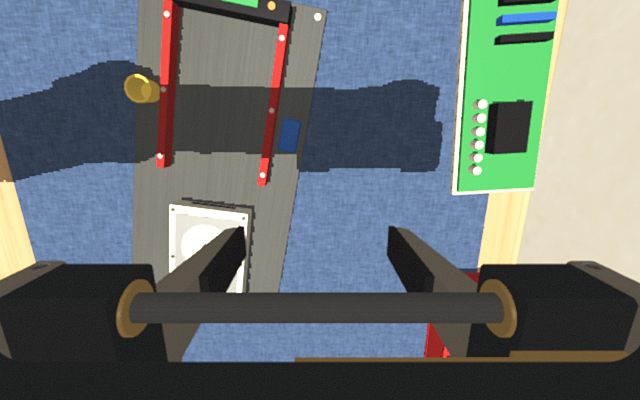

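The scene camera shows the drive at about (287,224), with red rails up and right of it. The side view has the drive at (330,182) and the rails at (275,225) and (322,235). The lane runs roughly along world +y. Next I measure with the depth maps.

```bash
cat >> h.py <<'E'
def wristT():
    s=r.observe(); T=np.eye(4);T[:3,:3]=q2R(s['ee_rot']);T[:3,3]=s['tcp_pos'];return T
def redmask(c):
    p=c['pixels'].astype(int); return (p[...,0]>90)&(p[...,1]<50)&(p[...,2]<60)
def rect(xy):
    (c,wh,a)=cv2.minAreaRect(xy.astype(np.float32)*1000)
    return np.array(c)/1000,wh,a
E
python3 - <<'E'
from h import *
from plant import r
T=wristT()
for n in['scene','side','wrist']:
    c=np.load(n+'0.npy',allow_pickle=True).item()
    W=cloud(c,T@c['hand_eye'] if n=='wrist' else None)
    box=(W[...,0]>.3)&(W[...,0]<.85)&(abs(W[...,1])<.4)
    z=W[...,2]
    print(n,'plane z hist',np.histogram(z[box&(z<.05)&(z>-.01)],bins=30,range=(-.01,.05))[0])
    m=redmask(c)&box&(z>.01)&(z<.04)
    k,l,st,ce=cv2.connectedComponentsWithStats(m.astype(np.uint8))
    for i in range(1,k):
        if st[i,4]>60:
            q=W[l==i];t=q[q[:,2]>.022]
            print(' red',st[i].tolist(),np.round(np.percentile(q[:,2],[5,50,95]),4),rect(t[:,:2]) if len(t)>20 else None)
    p=c['pixels'].astype(int);gray=(p.max(-1)-p.min(-1)<40)
    m=box&(z>.027)&(z<.038)&gray&(p.min(-1)>110)
    k,l,st,ce=cv2.connectedComponentsWithStats(m.astype(np.uint8))
    for i in range(1,k):
        if st[i,4]>200:
            q=W[l==i];print(' drv',st[i].tolist(),np.round(np.median(q[:,2]),4),rect(q[:,:2]))
E
```

```text
scene plane z hist [    0    74  1040  6095 13812 12482  5852  2825  1442   455   216   342
   326   171   108   124   155   195   269   504   801   542   165    32
    19    18     7    20    15    17]
 red [315, 179, 22, 12, 101] [0.0129 0.023  0.0272] (array([0.45966605, 0.0545273 ]), (68.6495361328125, 11.06040096282959), 78.71218872070312)
 red [334, 213, 31, 16, 138] [0.0139 0.0231 0.0284] (array([0.58832874, 0.03998636]), (85.64105987548828, 12.085857391357422), 79.01593780517578)
 red [294, 333, 59, 40, 157] [0.0112 0.0247 0.0384] (array([ 0.83189148, -0.21856792]), (150.12210083007812, 17.541667938232422), 83.0371322631836)
 drv [255, 198, 63, 51, 1689] 0.0314 (array([ 0.50117987, -0.10479474]), (144.99853515625, 104.61795043945312), 82.0306396484375)
side plane z hist [    0     0     6   430  4867 13402  8525  2944  2575   934   317   270
   473   423   201   219   272   399   455   368   506   639   275    40
    20    20    18    15    15    18]
 red [224, 134, 27, 32, 228] [0.0121 0.0256 0.0387] (array([ 0.82574023, -0.21452292]), (162.51246643066406, 26.85553741455078)
[... 654 characters left out ...]
0, 23, 167, 1608] [0.0122 0.0231 0.0283] (array([0.46929358, 0.11528657]), (187.28514099121094, 11.579350471496582), 79.50728607177734)
 red [262, 26, 27, 159, 722] [0.0202 0.027  0.0285] (array([0.59680414, 0.09117238]), (185.17861938476562, 10.199274063110352), 79.39436340332031)
 red [427, 324, 12, 33, 266] [0.0112 0.0237 0.0382] (array([ 0.8271123 , -0.24654405]), (1.6195939779281616, 50.94675064086914), 0.054588135331869125)
 drv [170, 203, 79, 69, 2751] 0.0338 (array([ 0.50474207, -0.07985567]), (97.50603485107422, 101.95118713378906), 82.58541870117188)
 drv [227, 260, 18, 32, 260] 0.0333 (array([ 0.54643384, -0.13325002]), (54.485389709472656, 19.108980178833008), 60.620235443115234)
```

Request:
{"method": "move_arm", "body": {
  "jaw": [0.5,0.5,0.5,0.5,0.5,0.5,0.5,0.5,0.5,0.5],
  "offset": [
    [-1,-2,-1],
    [-2.5,-4.5,-2.5],
    [-4.3,-7.5,-4.3],
    [-6,-10.5,-6],
    [-7.6,-13,-7.5],
    [-8.4,-14.5,-8.3],
    [-8.8,-15.2,-8.6],
    [-8.8,-15.2,-8.6],
    [-8.8,-15.2,-8.6],
    [-8.8,-15.2,-8.6]
  ],
  "rot": [
    [0,0,0.03],
    [0,0,0.06],
    [0,0,0.1],
    [0,0,0.14],
    [0,0,0.17],
    [0,0,0.185],
    [0,0,0.185],
    [0,0,0.185],
    [0,0,0.185],
    [0,0,0.185]
  ]
}}

```text
clock: 0.98
tcp_pos: [0.4983, -0.087, 0.2992]
ee_rot: [-0.001, 0.769, 0.639, -0.001]
force: [0.4, 0.8, -0.7]
width: 0.046
```

```bash
cat >> h.py <<'E'
def measure(tag):
    s=r.observe();T=wristT();c=camera('wrist');save(c,tag+'.png')
    W=cloud(c,T@c['hand_eye']);z=W[...,2];p=c['pixels'].astype(int)
    print('t',s['clock'],'tcp',np.round(s['tcp_pos'],4),'F',np.round(s['force'],2),'w',s['width'],'tool x/y/z',np.round(T[:3,:3],3).tolist())
    box=(W[...,0]>.35)&(W[...,0]<.72)&(abs(W[...,1])<.4)
    m=redmask(c)&box&(z>.01)&(z<.04); out=[]
    k,l,st,ce=cv2.connectedComponentsWithStats(m.astype(np.uint8))
    for i in range(1,k):
        if st[i,4]>150:
            q=W[l==i];t=q[q[:,2]>.022]; out.append(rect(t[:,:2])); print(' red',st[i].tolist(),np.round(np.median(t[:,2]),4),out[-1])
    gray=(p.max(-1)-p.min(-1)<45)
    m=box&(z>.027)&(z<.038)&gray&(p.min(-1)>60)
    m=cv2.morphologyEx(m.astype(np.uint8),cv2.MORPH_OPEN,np.ones((3,3)))
    k,l,st,ce=cv2.connectedComponentsWithStats(m)
    for i in range(1,k):
        if st[i,4]>1000:
            q=W[l==i];print(' drv',st[i].tolist(),np.round(np.median(q[:,2]),4),rect(q[:,:2]))
    return c,W
E
python3 -c "
from h import *
measure('w1')"
```

```text
t 0.9833 tcp [ 0.4983 -0.087   0.2992] F [ 0.44  0.84 -0.7 ] w 0.04601701890316509 tool x/y/z [[0.182, 0.983, -0.002], [0.983, -0.182, 0.0], [-0.0, -0.002, -1.0]]
 red [355, 24, 8, 85, 297] 0.027 (array([0.58882831, 0.05355463]), (112.22681427001953, 9.042903900146484), 79.49376678466797)
 red [268, 68, 7, 41, 210] 0.0273 (array([0.45625363, 0.04926954]), (55.81570053100586, 9.351021766662598), 77.43341064453125)
 drv [284, 136, 69, 94, 5870] 0.0336 (array([ 0.5009953 , -0.10456826]), (147.07997131347656, 102.31293487548828), 82.53665924072266)
```

View pics/w1.png

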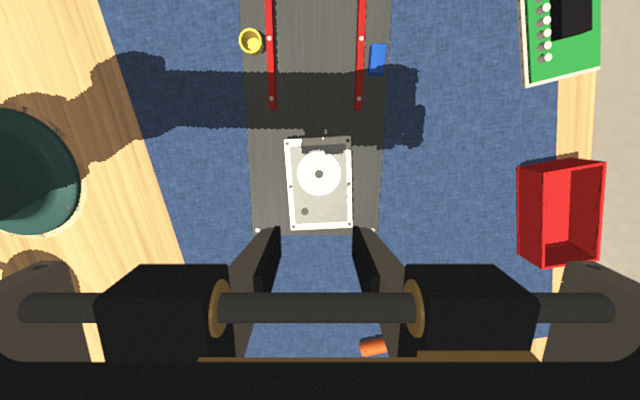

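The drive is at (320,183), ahead of rail ends at (272,105) and (360,105) and nearly centred. Next I refine the lane frame with a mask that also catches the shaded red.

```bash
sed -i "s/return (p\[...,0\]>90).*/return (p[...,0]>45)\&(p[...,0]>2.2*p[...,1])\&(p[...,0]>2.2*p[...,2])/" h.py
cat >> h.py <<'E'
def cradle(O,th,xy):
    u=np.array([np.cos(th),np.sin(th)]);n=np.array([-u[1],u[0]]);d=np.asarray(xy)-O
    return np.array([d@u,d@n])
E
python3 - <<'E'
from h import *
c,W=measure('w2')
# rail ends
for W,name in((W,'new'),(None,'old')):
    if name=='old':break
m=redmask(c)&(W[...,2]>.022)&(W[...,2]<.032)
q=W[m][:,:2];q=q[(q[:,0]>.4)&(q[:,0]<.65)&(q[:,1]<.25)]
th=np.radians(79.45)
for it in range(3):
    C=np.array([cradle(np.zeros(2),th,p) for p in q]);mid=np.median([C[:,1].min(),C[:,1].max()])
    sl=[]
    for sgn in(1,-1):
        k=sgn*(C[:,1]-mid)>0; a=np.polyfit(C[k,0],C[k,1],1); sl.append(a[0]);print(k.sum(),a[0],np.median(C[k,1]),np.percentile(C[k,0],[0.5,99.5]))
    th+=np.mean(sl)
print('th deg',np.degrees(th))
E
```

```text
t 1.0333 tcp [ 0.4982 -0.087   0.299 ] F [-0.36  0.67 -0.97] w 0.04586635910408798 tool x/y/z [[0.182, 0.983, -0.003], [0.983, -0.182, 0.0], [-0.0, -0.003, -1.0]]
 red [265, 0, 12, 109, 803] 0.0272 (array([0.46424988, 0.0915882 ]), (142.06948852539062, 10.556918144226074), 79.42755126953125)
 red [354, 0, 13, 110, 802] 0.0271 (array([0.59175519, 0.06789449]), (141.76747131347656, 9.65837287902832), 79.52583312988281)
 drv [285, 136, 68, 94, 5862] 0.0336 (array([ 0.50104315, -0.10450946]), (146.7676544189453, 102.02263641357422), 82.46997833251953)Traceback (most recent call last):
  File "<stdin>", line 6, in <module>
TypeError: 'NoneType' object is not subscriptable
```

Request:
{"method": "move_arm", "body": {
  "jaw": [0,0,0,0,0,0,0,0,0,0,0,0,0,0,0],
  "offset": [
    [-0.4,2,1],
    [-0.8,5,3],
    [-1.2,8,5],
    [-1.6,9.5,8],
    [-1.6,9.7,11],
    [-1.6,9.7,14],
    [-1.6,9.7,17],
    [-1.6,9.7,20],
    [-1.6,9.7,23],
    [-1.6,9.7,25],
    [-1.6,9.7,26.8],
    [-1.6,9.7,27.8],
    [-1.6,9.7,28.4],
    [-1.6,9.7,28.4],
    [-1.6,9.7,28.4]
  ],
  "rot": [
    [0,0,0],
    [0,0,0],
    [0,0,0],
    [0,0,0],
    [0,0,0],
    [0,0,0],
    [0,0,0],
    [0,0,0],
    [0,0,0],
    [0,0,0],
    [0,0,0],
    [0,0,0],
    [0,0,0],
    [0,0,0],
    [0,0,0]
  ]
}}

```text
clock: 2.33
tcp_pos: [0.5903, -0.1203, 0.015]
ee_rot: [-0.001, 0.769, 0.64, -0.001]
force: [0.9, 0.3, 0.6]
width: 0.0008
```

```bash
python3 - <<'E'
from h import *
c,W=measure('w3')
print(cradle(np.array([.515,.010]),np.radians(79.45),r.observe()['tcp_pos'][:2]))
a=camera('scene');save(a,'s3.png')
E
```

```text
t 2.3333 tcp [ 0.5903 -0.1203  0.015 ] F [0.95 0.33 0.61] w 0.0007701704868245162 tool x/y/z [[0.182, 0.983, -0.003], [0.983, -0.182, 0.0], [-0.0, -0.003, -1.0]]
 red [0, 0, 38, 50, 1487] 0.0246 (array([0.45782748, 0.02828161]), (20.5396785736084, 8.626206398010254), 60.189491271972656)
 red [238, 0, 27, 50, 1034] 0.0271 (array([0.5805105 , 0.00647456]), (20.085742950439453, 10.664008140563965), 79.19223022460938)
 drv [41, 120, 210, 172, 28682] 0.034 (array([ 0.50370685, -0.08188675]), (99.65750122070312, 103.3961181640625), 82.420654296875)
 drv [97, 323, 98, 34, 3083] 0.0336 (array([ 0.47284839, -0.16158917]), (28.08980941772461, 62.155029296875), 80.69385528564453)
[-0.11439936 -0.09825258]
```

View pics/w3.png

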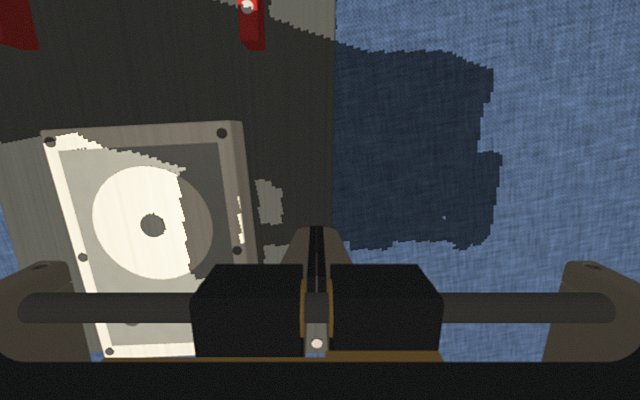

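The closed fingers at (317,235) stand clear to the right of the drive's edge at (255,240). I push left slowly.

Request:
{"method": "move_arm", "body": {
  "jaw": [0,0,0,0,0,0,0,0,0,0,0],
  "offset": [
    [0,-0.6,0],
    [0,-1.2,0],
    [0,-1.6,0],
    [0,-1.8,0],
    [0,-2.0,0],
    [0,-2.2,0],
    [0,-2.4,0],
    [0,-2.55,0],
    [0,-2.7,0],
    [0,-2.7,0],
    [0,-2.7,0]
  ],
  "rot": [
    [0,0,0],
    [0,0,0],
    [0,0,0],
    [0,0,0],
    [0,0,0],
    [0,0,0],
    [0,0,0],
    [0,0,0],
    [0,0,0],
    [0,0,0],
    [0,0,0]
  ]
}}

```text
clock: 3.35
tcp_pos: [0.5643, -0.1156, 0.0158]
ee_rot: [-0.0, 0.769, 0.639, -0.0]
force: [-0.0, -0.2, -0.2]
width: 0.0005
```

```bash
cat >> h.py <<'E'
O=np.array([.515,.010]);TH=np.radians(79.45)
def fixed():
    s=r.observe();print('tcp cradle',np.round(cradle(O,TH,s['tcp_pos'][:2]),4),s['tcp_pos'][2],'F',np.round(s['force'],1))
    for n in('scene','side'):
        c=camera(n);W=cloud(c);z=W[...,2];p=c['pixels'].astype(int)
        box=(W[...,0]>.4)&(W[...,0]<.6)&(W[...,1]>-.22)&(W[...,1]<.2)
        m=box&(z>.026)&(z<.038)&(p.max(-1)-p.min(-1)<45)&(p.min(-1)>60)
        m=cv2.morphologyEx(m.astype(np.uint8),cv2.MORPH_OPEN,np.ones((3,3)))
        k,l,st,ce=cv2.connectedComponentsWithStats(m)
        for i in range(1,k):
            if st[i,4]>300:
                q=rect(W[l==i][:,:2]);print(n,np.round(cradle(O,TH,q[0]),4),q[1],q[2]-79.45)
E
python3 - <<'E'
from h import *
measure('w4');fixed()
E
```

```text
t 3.35 tcp [ 0.5643 -0.1156  0.0158] F [-0.   -0.17 -0.17] w 0.00047572618633298994 tool x/y/z [[0.182, 0.983, -0.001], [0.983, -0.182, -0.0], [-0.0, -0.001, -1.0]]
 red [32, 0, 52, 50, 1887] 0.0268 (array([0.45359103, 0.03012402]), (19.985370635986328, 12.144047737121582), 80.71717071533203)
 red [291, 0, 21, 50, 787] 0.0273 (array([0.58057104, 0.00577737]), (18.6109619140625, 9.96697998046875), 80.0868148803711)
 drv [92, 120, 200, 172, 27206] 0.0339 (array([ 0.50397174, -0.08134286]), (98.65260314941406, 102.51968383789062), 82.42337799072266)
 drv [139, 323, 56, 34, 1715] 0.0335 (array([ 0.4597894, -0.1601037]), (27.8027400970459, 35.37582778930664), 82.31815338134766)
tcp cradle [-0.1145 -0.0715] 0.015849146818459357 F [-0.9  0.5 -0.5]
scene [-0.1619 -0.0097] (57.883018493652344, 102.9618148803711) -2.4122116088867216
side [-0.113  -0.0057] (152.9337158203125, 105.25621795654297) 3.1439178466796847
```

View pics/w4.png

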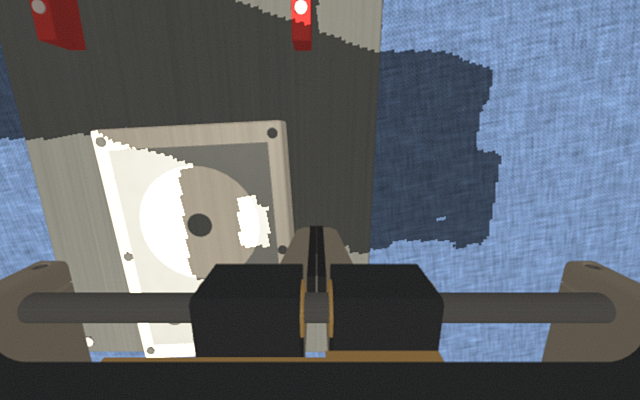

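No contact yet; the drive edge at (292,240) is still just short of the finger. I go on.

Request:
{"method": "move_arm", "body": {
  "jaw": [0,0,0,0,0,0],
  "offset": [
    [0,-0.2,0],
    [0,-0.4,0],
    [0,-0.6,0],
    [0,-0.8,0],
    [0,-0.8,0],
    [0,-0.8,0]
  ],
  "rot": [
    [0,0,0],
    [0,0,0],
    [0,0,0],
    [0,0,0],
    [0,0,0],
    [0,0,0]
  ]
}}

```text
clock: 4.0
tcp_pos: [0.5565, -0.1142, 0.016]
ee_rot: [-0.0, 0.769, 0.639, -0.0]
force: [2.9, -0.6, -1.0]
width: 0.0004
```

```bash
python3 - <<'E'
from h import *
measure('w5');fixed()
E
```

```text
t 4.0 tcp [ 0.5565 -0.1142  0.016 ] F [ 2.86 -0.57 -0.95] w 0.0003994162060144436 tool x/y/z [[0.182, 0.983, -0.001], [0.983, -0.182, -0.0], [-0.0, -0.001, -1.0]]
 red [48, 0, 51, 50, 1818] 0.027 (array([0.45321774, 0.03015275]), (19.826087951660156, 12.434854507446289), 81.6632308959961)
 red [307, 0, 20, 50, 781] 0.0272 (array([0.58030554, 0.00579759]), (18.750303268432617, 9.73223876953125), 79.58817291259766)
 drv [94, 120, 199, 172, 27236] 0.0339 (array([ 0.49700241, -0.08023402]), (99.57959747314453, 102.61572265625), 82.03996276855469)
 drv [140, 323, 55, 33, 1638] 0.0336 (array([ 0.45185416, -0.15862257]), (27.116119384765625, 34.18000030517578), 79.98995208740234)
tcp cradle [-0.1145 -0.0635] 0.015999442943805002 F [ 1.9 -1.5  0.1]
scene [-0.16   -0.0025] (57.46881866455078, 104.29019927978516) -0.21481628417969034
side [-0.1122  0.0005] (152.4602508544922, 108.61485290527344) 2.739109802246091
```

The drive moved 7 mm left and is now about centred. I back off, lift, and go behind it.

Request:
{"method": "move_arm", "body": {
  "jaw": [0,0,0,0,0,0.6,0.6,0.6,0.6,0.6,0.6,0.6,0.6,0.6],
  "offset": [
    [0,1,0],
    [0,2,0],
    [0,2.5,-1],
    [0,2.5,-3],
    [0,2.5,-6],
    [-1,1.5,-9],
    [-3,0,-12],
    [-5.5,-2,-15],
    [-8,-4,-18],
    [-10,-5.5,-20.5],
    [-11,-6.3,-22],
    [-11,-6.3,-22],
    [-11,-6.3,-22],
    [-11,-6.3,-22]
  ],
  "rot": [
    [0,0,0],
    [0,0,0],
    [0,0,0],
    [0,0,0],
    [0,0,0],
    [0,0,0],
    [0,0,0],
    [0,0,0],
    [0,0,0],
    [0,0,0],
    [0,0,0],
    [0,0,0],
    [0,0,0],
    [0,0,0]
  ]
}}

```text
clock: 5.32
tcp_pos: [0.4751, -0.2098, 0.2355]
ee_rot: [-0.001, 0.768, 0.64, -0.0]
force: [0.4, 0.9, -0.5]
width: 0.0551
```

```bash
python3 - <<'E'
from h import *
measure('w6');fixed()
E
```

```text
t 5.3167 tcp [ 0.4751 -0.2098  0.2355] F [ 0.39  0.87 -0.47] w 0.055084950004144706 tool x/y/z [[0.181, 0.984, -0.002], [0.984, -0.181, 0.001], [0.0, -0.002, -1.0]]
 drv [270, 29, 86, 128, 9922] 0.0338 (array([ 0.49371606, -0.10293842]), (147.31390380859375, 101.83476257324219), 81.9536361694336)
tcp cradle [-0.2231 -0.0008] 0.23495095094324614 F [-0.1 -0.  -0.8]
scene [-0.1152 -0.0016] (146.99720764160156, 103.62531280517578) 1.7371795654296847
side [-0.113   0.0022] (149.7595672607422, 104.48756408691406) 3.031834411621091
```

View pics/w6.png

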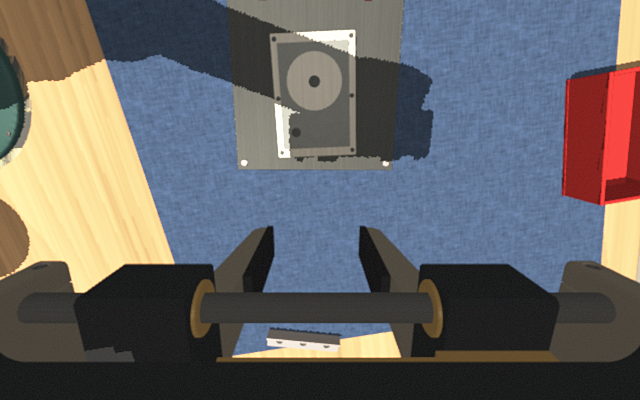

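Request:
{"method": "move_arm", "body": {
  "jaw": [0.6,0.6,0.6,0.6,0.6,0.6,0.6,0.6,0.6,0.6,0.6],
  "offset": [
    [0,-0.1,3],
    [0,-0.1,6],
    [0,-0.1,9],
    [0,-0.1,12],
    [0,-0.1,15],
    [0,-0.1,18],
    [0,-0.1,20],
    [0,-0.1,21.4],
    [0,-0.1,22.1],
    [0,-0.1,22.1],
    [0,-0.1,22.1]
  ],
  "rot": [
    [0,0,0],
    [0,0,0],
    [0,0,0],
    [0,0,0],
    [0,0,0],
    [0,0,0],
    [0,0,0],
    [0,0,0],
    [0,0,0],
    [0,0,0],
    [0,0,0]
  ]
}}

```text
clock: 6.38
tcp_pos: [0.4732, -0.2087, 0.0133]
ee_rot: [-0.002, 0.768, 0.641, -0.001]
force: [0.3, 0.3, -0.8]
width: 0.0552
```

```bash
python3 - <<'E'
from h import *
measure('w7');fixed()
E
```

```text
t 6.3833 tcp [ 0.4732 -0.2087  0.0133] F [ 0.35  0.31 -0.82] w 0.05519487293493698 tool x/y/z [[0.179, 0.984, -0.004], [0.984, -0.179, 0.001], [0.001, -0.004, -1.0]]
 drv [207, 0, 216, 199, 38868] 0.0339 (array([ 0.49026474, -0.12844714]), (97.34634399414062, 102.08004760742188), 82.02877044677734)
tcp cradle [-0.2229  0.0005] 0.013980367750010287 F [-0.4  0.4 -0.1]
scene [-0.1146 -0.0013] (146.1381072998047, 103.77017974853516) 3.4206207275390597
side [-0.1132  0.0024] (151.8019256591797, 104.32647705078125) 1.9509399414062472
```

View pics/w7.png

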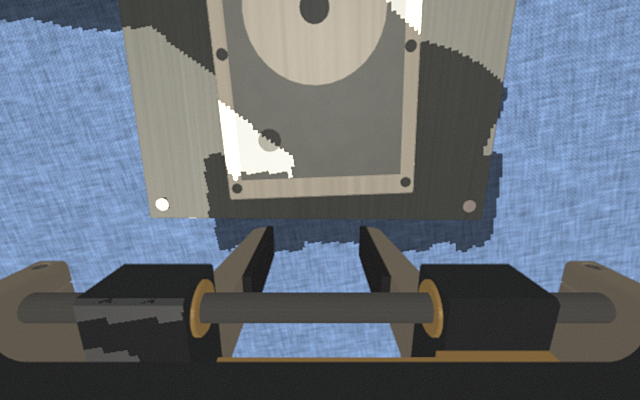

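Request:
{"method": "move_arm", "body": {
  "jaw": [0.6,0.6,0.6,0.6,0.6,0.6,0.6,0.6,0.6,0.6,0.6,0.6,0.6],
  "offset": [
    [0.8,0,0],
    [1.6,0,0],
    [2.1,0,0],
    [2.5,0,0],
    [2.8,0,0],
    [3.1,0,0],
    [3.4,0,0],
    [3.8,0,0],
    [4.2,0,0],
    [4.6,0,0],
    [5,0,0],
    [5,0,0],
    [5,0,0]
  ],
  "rot": [
    [0,0,0.004],
    [0,0,0.004],
    [0,0,0.004],
    [0,0,0.004],
    [0,0,0.004],
    [0,0,0.004],
    [0,0,0.004],
    [0,0,0.004],
    [0,0,0.004],
    [0,0,0.004],
    [0,0,0.004],
    [0,0,0.004],
    [0,0,0.004]
  ]
}}

```text
clock: 7.62
tcp_pos: [0.4833, -0.1607, 0.015]
ee_rot: [0.0, 0.769, 0.639, -0.0]
force: [-1.5, -4.0, 2.8]
width: 0.0551
```

```bash
python3 - <<'E'
from h import *
measure('w8');fixed()
E
```

```text
t 7.6167 tcp [ 0.4833 -0.1607  0.015 ] F [-1.51 -4.03  2.8 ] w 0.055146167324577194 tool x/y/z [[0.184, 0.983, -0.001], [0.983, -0.184, -0.001], [-0.001, -0.001, -1.0]]
 drv [213, 0, 214, 240, 45483] 0.0339 (array([ 0.4989733 , -0.09354692]), (120.3771743774414, 102.24728393554688), 79.4363784790039)
tcp cradle [-1.736e-01 -1.000e-04] 0.014988919588519833 F [-1.  -3.3  3.1]
scene [-0.0765 -0.0033] (120.51356506347656, 105.27251434326172) -0.6680862426757841
side [-0.0925 -0.0006] (161.15489196777344, 103.7269058227539) -0.36934204101562784
```

View pics/w8.png

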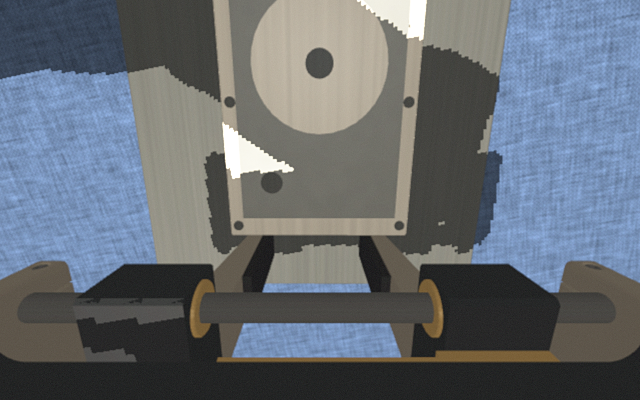

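Square now, but about 3 mm right of centre. The next push drifts slightly left.

Request:
{"method": "move_arm", "body": {
  "jaw": [0.6,0.6,0.6,0.6,0.6,0.6,0.6,0.6,0.6,0.6,0.6,0.6],
  "offset": [
    [0.4,0,0],
    [0.8,-0.04,0],
    [1.2,-0.08,0],
    [1.6,-0.12,0],
    [2,-0.16,0],
    [2.4,-0.2,0],
    [2.8,-0.24,0],
    [3.2,-0.28,0],
    [3.6,-0.3,0],
    [4,-0.32,0],
    [4,-0.32,0],
    [4,-0.32,0]
  ],
  "rot": [
    [0,0,0],
    [0,0,0],
    [0,0,0],
    [0,0,0],
    [0,0,0],
    [0,0,0],
    [0,0,0],
    [0,0,0],
    [0,0,0],
    [0,0,0],
    [0,0,0],
    [0,0,0]
  ]
}}

```text
clock: 8.77
tcp_pos: [0.4876, -0.1207, 0.0149]
ee_rot: [-0.0, 0.77, 0.639, -0.0]
force: [-1.2, -2.6, 2.2]
width: 0.0553
```

```bash
python3 - <<'E'
from h import *
c,W=measure('w9');fixed()
# lateral edges of drive & rails' inner faces from wrist
E
```

```text
t 8.7667 tcp [ 0.4876 -0.1207  0.0149] F [-1.24 -2.62  2.17] w 0.05525987146598742 tool x/y/z [[0.184, 0.983, -0.001], [0.983, -0.184, -0.0], [-0.0, -0.001, -1.0]]
 red [182, 0, 29, 12, 245] 0.0228 (array([0.4516427 , 0.02071289]), (0.9786737561225891, 9.861488342285156), 80.14761352539062)
 red [429, 0, 27, 12, 232] 0.023 (array([ 0.57822241, -0.00297426]), (1.0115916728973389, 7.958376407623291), 80.297607421875)
 drv [213, 0, 214, 240, 45538] 0.0339 (array([ 0.50344437, -0.05356924]), (120.9549789428711, 102.22380828857422), 79.36536407470703)
tcp cradle [-0.1335  0.003 ] 0.014914560914201382 F [ 0.4 -2.6  2.3]
scene [-0.0327 -0.0003] (113.04348754882812, 105.67584991455078) 1.0978286743164034
side [-0.0488  0.0023] (152.83572387695312, 104.9487075805664) 0.35801391601562216
```

View pics/w9.png

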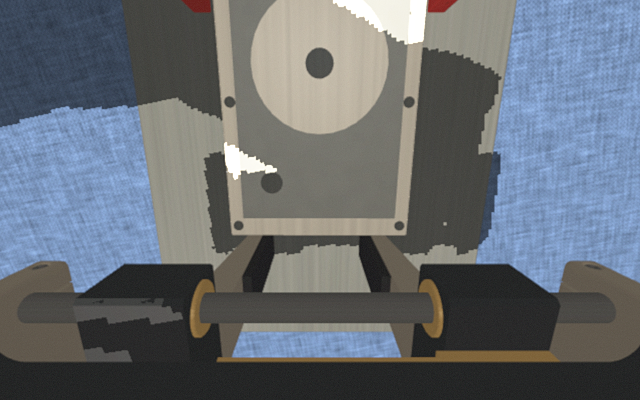

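Centred (about −0.3 mm) and square; the rail ends at (197,5) and (441,5) sit evenly about the drive. On down the lane.

Request:
{"method": "move_arm", "body": {
  "jaw": [0.6,0.6,0.6,0.6,0.6,0.6,0.6,0.6,0.6,0.6,0.6,0.6,0.6,0.6],
  "offset": [
    [0.4,0,0],
    [1,0,0],
    [1.7,0,0],
    [2.4,0,0],
    [3.1,0,0],
    [3.8,0,0],
    [4.5,0,0],
    [5.2,0,0],
    [5.9,0,0],
    [6.6,0,0],
    [7.2,0,0],
    [7.7,0,0],
    [8,0,0],
    [8,0,0]
  ],
  "rot": [
    [0,0,0],
    [0,0,0],
    [0,0,0],
    [0,0,0],
    [0,0,0],
    [0,0,0],
    [0,0,0],
    [0,0,0],
    [0,0,0],
    [0,0,0],
    [0,0,0],
    [0,0,0],
    [0,0,0],
    [0,0,0]
  ]
}}

```text
clock: 10.08
tcp_pos: [0.502, -0.0422, 0.0149]
ee_rot: [-0.0, 0.769, 0.639, -0.001]
force: [-0.2, -3.7, 1.6]
width: 0.0551
```

```bash
python3 - <<'E'
from h import *
c,W=measure('w10');fixed()
E
```

```text
t 10.0833 tcp [ 0.502  -0.0422  0.0149] F [-0.22 -3.67  1.59] w 0.05508559889494079 tool x/y/z [[0.184, 0.983, -0.001], [0.983, -0.184, -0.0], [-0.001, -0.001, -1.0]]
 red [179, 0, 44, 160, 4493] 0.0272 (array([0.4587435 , 0.06026359]), (79.46110534667969, 11.07330322265625), 79.45555114746094)
 red [416, 0, 46, 160, 4490] 0.0271 (array([0.5857193 , 0.03648449]), (79.4019775390625, 10.780852317810059), 79.41357421875)
 drv [213, 0, 214, 240, 45557] 0.0339 (array([0.51768671, 0.02446032]), (121.27620697021484, 102.55044555664062), 79.53390502929688)
tcp cradle [-0.0537  0.0032] 0.014865449800557318 F [-0.6 -4.1  2.6]
scene [ 0.0517 -0.0011] (104.12006378173828, 105.26134490966797) 0.9064376831054659
side [0.0286 0.0025] (154.7340850830078, 104.42153930664062) 0.05666809082030966
```

View pics/w10.png

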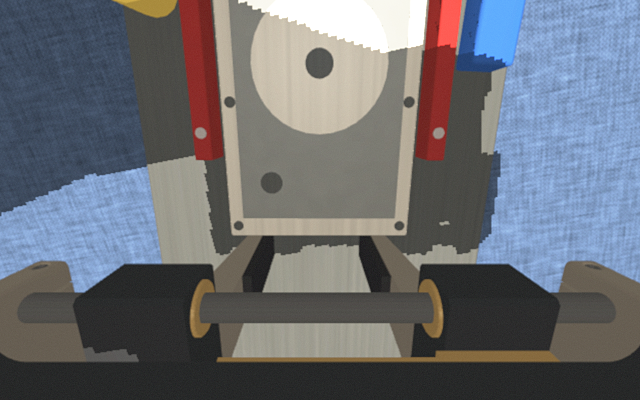

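Still centred (0.1 mm off the rail midline). About 89 mm to go; I push 80 of it.

Request:
{"method": "move_arm", "body": {
  "jaw": [0.6,0.6,0.6,0.6,0.6,0.6,0.6,0.6,0.6,0.6,0.6,0.6,0.6,0.6],
  "offset": [
    [0.4,0,0],
    [1,0,0],
    [1.7,0,0],
    [2.4,0,0],
    [3.1,0,0],
    [3.8,0,0],
    [4.5,0,0],
    [5.2,0,0],
    [5.9,0,0],
    [6.6,0,0],
    [7.2,0,0],
    [7.7,0,0],
    [8,0,0],
    [8,0,0]
  ],
  "rot": [
    [0,0,0],
    [0,0,0],
    [0,0,0],
    [0,0,0],
    [0,0,0],
    [0,0,0],
    [0,0,0],
    [0,0,0],
    [0,0,0],
    [0,0,0],
    [0,0,0],
    [0,0,0],
    [0,0,0],
    [0,0,0]
  ]
}}

```text
clock: 11.4
tcp_pos: [0.5164, 0.036, 0.0148]
ee_rot: [-0.0, 0.77, 0.639, -0.001]
force: [-0.6, -4.5, 3.2]
width: 0.0555
```

```bash
python3 - <<'E'
from h import *
c,W=measure('w11');fixed()
E
```

```text
t 11.4 tcp [0.5164 0.036  0.0148] F [-0.63 -4.5   3.22] w 0.05546138988881562 tool x/y/z [[0.185, 0.983, -0.002], [0.983, -0.185, -0.001], [-0.001, -0.002, -1.0]]
 red [179, 0, 52, 264, 7082] 0.0272 (array([0.46760266, 0.10703858]), (143.72991943359375, 10.764562606811523), 79.33373260498047)
 red [408, 0, 54, 270, 7164] 0.027 (array([0.59443188, 0.08147134]), (147.4779052734375, 11.13950252532959), 79.47205352783203)
 drv [213, 0, 214, 240, 45586] 0.0339 (array([0.53205249, 0.10288307]), (120.89613342285156, 102.4383544921875), 79.42096710205078)
tcp cradle [0.0258 0.0034] 0.014804664911044943 F [-0.2 -3.9  4.3]
scene [ 0.1349 -0.0009] (94.40316009521484, 104.3639907836914) 0.41099243164062216
side [0.1092 0.0025] (153.75579833984375, 104.96038818359375) -0.3065139770507841
```

View pics/w11.png

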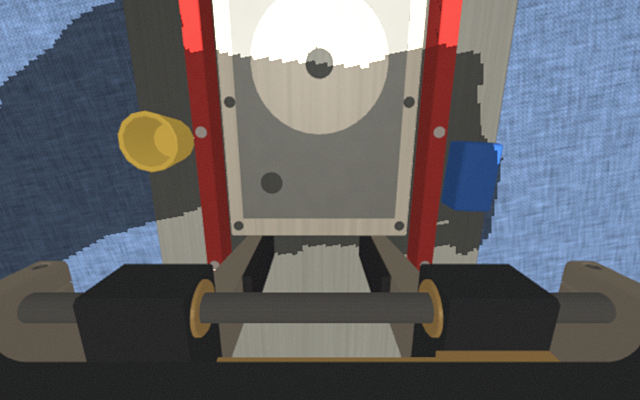

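About 9 mm left. I push slowly and watch the force for contact with the block.

Request:
{"method": "move_arm", "body": {
  "jaw": [0.6,0.6,0.6,0.6,0.6,0.6],
  "offset": [
    [0.2,0,0],
    [0.4,0,0],
    [0.6,0,0],
    [0.8,0,0],
    [0.8,0,0],
    [0.8,0,0]
  ],
  "rot": [
    [0,0,0],
    [0,0,0],
    [0,0,0],
    [0,0,0],
    [0,0,0],
    [0,0,0]
  ]
}}

```text
clock: 12.05
tcp_pos: [0.5175, 0.0423, 0.0148]
ee_rot: [-0.0, 0.77, 0.638, -0.002]
force: [-1.5, -7.6, 5.9]
width: 0.0551
```

Request:
{"method": "move_arm", "body": {
  "jaw": [0.6,0.6,0.6],
  "offset": [
    [0.1,0,0],
    [0.1,0,0],
    [0.1,0,0]
  ],
  "rot": [
    [0,0,0],
    [0,0,0],
    [0,0,0]
  ]
}}

```text
clock: 12.3
tcp_pos: [0.5174, 0.0423, 0.0148]
ee_rot: [-0.0, 0.77, 0.638, -0.002]
force: [-1.0, -5.9, 4.3]
width: 0.0552
```

```bash
python3 - <<'E'
from h import *
c,W=measure('w12');fixed()
a=camera('side');cv2.imwrite('pics/sd12.png',cv2.resize(a['pixels'][150:300,200:400,::-1],(800,600),interpolation=cv2.INTER_CUBIC))
E
```

```text
t 12.3 tcp [0.5174 0.0423 0.0148] F [-1.03 -5.87  4.3 ] w 0.05524756348331327 tool x/y/z [[0.187, 0.982, -0.004], [0.982, -0.187, -0.003], [-0.004, -0.003, -1.0]]
 red [179, 0, 53, 270, 7130] 0.0271 (array([0.46828491, 0.1114913 ]), (147.80569458007812, 10.961161613464355), 79.34945678710938)
 red [408, 0, 54, 270, 7214] 0.027 (array([0.59527869, 0.0873774 ]), (147.51268005371094, 10.565326690673828), 79.29572296142578)
 drv [213, 0, 214, 240, 45630] 0.0339 (array([0.53311835, 0.10927614]), (120.65479278564453, 102.49761962890625), 79.29228210449219)
tcp cradle [0.0322 0.0035] 0.014776445752754701 F [-0.7 -6.   4.3]
scene [ 0.1434 -0.0017] (93.57324981689453, 102.05360412597656) 1.0319793701171847
side [0.1154 0.0029] (156.07505798339844, 103.61029052734375) 0.32546691894530966
```

View pics/sd12.png

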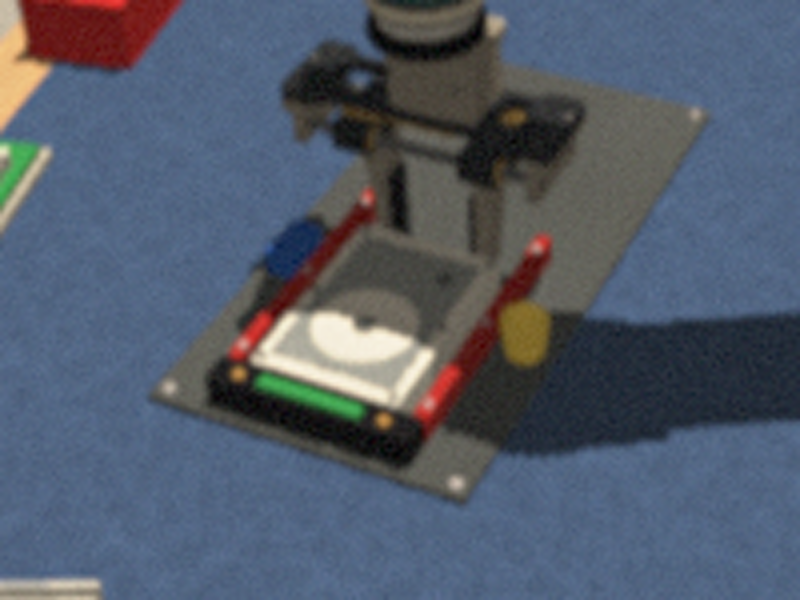

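The picture shows the drive's front at (340,360) near or at the block. I push a little harder to find out whether it is in contact.

Request:
{"method": "move_arm", "body": {
  "jaw": [0.6,0.6,0.6,0.6],
  "offset": [
    [0.15,0,0],
    [0.3,0,0],
    [0.4,0,0],
    [0.4,0,0]
  ],
  "rot": [
    [0,0,0],
    [0,0,0],
    [0,0,0],
    [0,0,0]
  ]
}}

```text
clock: 12.83
tcp_pos: [0.5174, 0.0424, 0.0148]
ee_rot: [0.001, 0.771, 0.637, -0.004]
force: [-2.7, -12.9, 7.4]
width: 0.0551
```

The force rose to 13 N with no travel, so the drive is against the block. I back straight off, then lift.

Request:
{"method": "move_arm", "body": {
  "jaw": [0.6,0.6,0.6,0.6,0.6,0.6,0.6,0.6,0.6,0.6,0.6,0.6,0.6,0.6],
  "offset": [
    [-0.5,0,0],
    [-1.2,0,0],
    [-2,0,0],
    [-3,0,0],
    [-4,0,0],
    [-5,0,0],
    [-5,0,-2],
    [-5,0,-5],
    [-5,0,-8],
    [-5,0,-12],
    [-5,0,-16],
    [-5,0,-20],
    [-5,0,-22],
    [-5,0,-22]
  ],
  "rot": [
    [0,0,0],
    [0,0,0],
    [0,0,0],
    [0,0,0],
    [0,0,0],
    [0,0,0],
    [0,0,0],
    [0,0,0],
    [0,0,0],
    [0,0,0],
    [0,0,0],
    [0,0,0],
    [0,0,0],
    [0,0,0]
  ]
}}

```text
clock: 14.0
tcp_pos: [0.5121, -0.0058, 0.2404]
ee_rot: [0.004, 0.771, 0.637, -0.0]
force: [0.8, 0.7, 0.6]
width: 0.0554
```

```bash
python3 - <<'E'
from h import *
c,W=measure('w13');fixed()
np.save('w13.npy',W)
E
```

```text
t 14.0 tcp [ 0.5121 -0.0058  0.2404] F [0.82 0.65 0.56] w 0.05535100112946585 tool x/y/z [[0.189, 0.982, 0.005], [0.982, -0.189, -0.005], [-0.005, 0.005, -1.0]]
 red [256, 10, 16, 159, 1342] 0.0273 (array([0.4688819 , 0.11515653]), (189.99928283691406, 10.460890769958496), 79.43148803710938)
 red [357, 10, 15, 158, 1341] 0.0271 (array([0.59627771, 0.09144493]), (189.68972778320312, 10.039058685302734), 79.5381851196289)
 drv [270, 8, 87, 129, 10455] 0.0338 (array([0.53608807, 0.12463116]), (148.19705200195312, 102.19618225097656), 79.29478454589844)
tcp cradle [-0.0163  0.0016] 0.23755226613378394 F [ 0.3  0.6 -0.4]
scene [ 0.1154 -0.0009] (147.59625244140625, 104.2682876586914) 0.3954208374023409
side [0.1183 0.0021] (150.68038940429688, 105.01665496826172) -0.27856750488281534
```

View pics/w13.png

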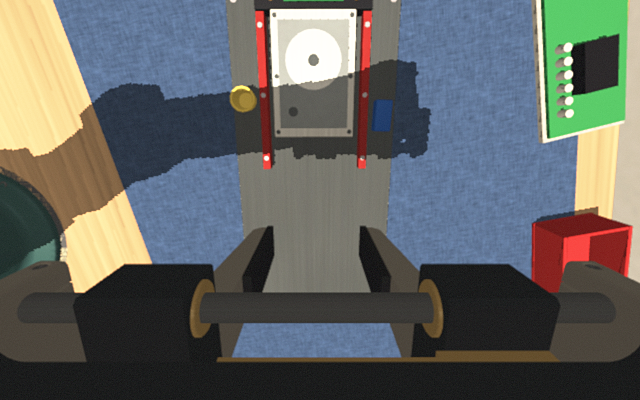

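The last view gives the drive centre at lane x = 116.6 mm (home is 116.5), y = +0.5 mm and yaw about −0.2°. The hand is clear, so I hand in.

```bash
python3 -c "
from h import *
print(r.finish_job())"
```

```text
the job is handed in; nothing more can be done
None
```

The drive is home against the connector block, and I handed the job in at about 14 s of the 64 s allowed. `finish_job` gives no verdict, so this rests on my own measurements.

**What I did:** I nudged the drive 7 mm left on the apron with the closed fingers. Then I squared it with two spread fingers on its rear face, corrected a 3 mm drift before the mouth, and pushed it down the lane. The force rose to 13 N with no further travel, which I took as contact with the block. I then backed the fingers straight out and lifted the hand clear.

**Last checks (wrist camera, measured against the rails):**

| Quantity | Measured | Target |
|---|---|---|
| Drive centre along the lane | 116.6 mm | 116.5 mm |
| Sideways offset from the centre line | +0.5 mm | within ±9 mm |
| Angle to the lane | about −0.2° | below 3.4° (0.06 rad) |

**Disagreements:**
- **Fixed cameras:** they scattered by about 2 mm (along the lane 115.4 and 118.3 mm, sideways −0.9 and +2.1 mm), which is their calibration error.
- **Rear face:** while the fingers were still touching, the wrist view put it about 2 mm short of home. The contact force and the final view did not support that.

In the last wrist view the cup and blue block looked in place; I did not measure the other bench items after the move.

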